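# Half-draw a plug gauge from its block in a woodturner's drawer

## Robot

A 7-joint arm with a two-finger parallel gripper is mounted at the origin on the work surface. World frame = base frame: x ahead of the robot, y to its left, z up, the work surface at z = 0. Lengths are in mm, angles in rad, forces in N, time in s.
With the tool pointing down it reaches from about 425 to 875 mm from the base axis. Payload 9.9 kg.
Tool frame: the origin (TCP) lies midway between the tips of the shut fingers; the grasp point (between the pads) lies env.grip_depth behind it (env.grip_depth is the distance from the TCP to the grasp point, in mm); z points along the fingers, y is the direction in which the jaws open and shut (so a half turn about z gives the same grasp; the last joint's range is limited). The gripper opens to 85 mm and grips with 20 to 120 N. Pads are 22 mm wide; open, the fingers measure 114 mm over their backs; the gripper's body (76 mm by 85 mm) begins 54 mm behind the grasp point. The pads swing forward as they close: fully open they stand 13 mm farther back than shut.
Start: joints at [-1.228, 0.576, 0.025, 1.437, -0.015, 1.129, -0.057], TCP at [279.416, 614.455, 231.289] pointing down, gripper open.
Joint ranges: [-2.76, 2.76], [-0.34, 2.15], [-1.52, 1.57], [0.19, 2.46], [-1.09, 4.23], [0.17, 1.99], [-2.82, 2.82]. Speed limits (rad/s): [2.22, 2.22, 3.01, 3.01, 3.14, 3.14, 3.14].

## Interface

Orientations are given as a unit quaternion [x, y, z, w].
In Python, from station import env gives the robot as it stands.
- The arm moves only by the shell command python3 -m inch 'ROWS' [FORCE]. ROWS is JSON, a list of rows, each a list of 3 entries, a list of its own where there are three numbers: the shift along the tool's x, y, z in mm, then the turn, a rotation vector about the tool's x, y, z in rad, then the finger opening in mm, from 0 to 85.4. In form: [[[dx, dy, dz], [rx, ry, rz], hand], ...]. A call has 1 to 8 rows; each row is the pose to reach, as a shift and turn from the pose commanded when the call began, along the tool's axes at that moment; what a row does not reach only later rows make up. A row lasts 1/8 s, in which the tool goes at most 62.5 mm and 10.7 degrees, less where a joint would pass 70% of its speed; a pose out of reach is approached as far as the arm can. A call with a gripper value outside its range is refused whole. The fingers move at their own pace and stop on an object; FORCE is the grip in N (left out, the last holds). Time passes only in rows, so rows that repeat a pose let the fingers close. It gives the time, the measured TCP pose, the force and the opening at its end, in the units of the state.
- env.sense(): the state, without advancing time (a new reading comes with each control period).
- env.grab_frame(name): name is "side" or "top" or "wrist"; returns a dict with "image" (384x512x3 uint8, red, green, blue), "mtx" (3x3 intrinsics, pixels), "world_from_camera" (4x4, takes a point from camera to world coordinates). Camera axes: x right, y down, z forward; pixel columns grow to the right and rows downward; lengths in mm; the calibration is good to about 2 mm. A picture is of the moment at which its call begins. There is no depth.
- env.sign_off(): hands the job in, once; it reports no verdict.
The state is a dict: "time": time; "joint_pos": joint angles; "qvel": joint speeds; "joint_efforts": joint torques, N m; "eef_pos": TCP position; "tool_rot": TCP orientation; "wrist_force": force on the tool from outside, world axes, zero at the start; "torque": the same for the moment, N m; "finger_gap": finger opening in mm.
Only numpy, scipy, OpenCV 4.12 (cv2) and the standard library are available. Lean on these libraries where they do the work, as an engineer would, in place of code of your own. Each camera call takes 0.05 s, during which the arm holds its last target.

## Task

Pull the drawer of the small bench-top chest out to its stop. Then take the tallest of the three plug gauges in it, the one with the plain straight handle, and draw it straight up out of its snug bore by about 30 mm, without forcing it sideways, so that the whole dark wear band on its shank shows while the part of the shank below it stays in the bore. Finish holding it there with the drawer still fully out; leave the other two gauges seated and everything else on the bench where it is.

Things in the scene. Friction and masses are not known exactly. Their poses are not given: they have to be found in the camera images.
- chest: Dark wooden bench-top chest with one drawer, 240 (x, depth) x 220 (y, width) x 150 mm high, fixed to the bench. Origin: centre of its underside. Its own x axis points from its front to its back; the drawer front faces -x and the drawer pulls out along the chest's -x.
- drawer (a joint): How far the drawer is out, in m: 0 shut, 0.166 at its stop. It starts shut. It runs easily (about 1 N of friction) and stays where it is left.
- drawer_handle (a point): Middle of the drawer's bar handle: a dark steel bar 110 mm long along the chest's y, 11 mm thick, its centre 35 mm in front of the drawer front and 112 mm above the bench (the chest's top is 38 mm higher, the drawer front's top 25 mm higher). Moves with the drawer.
- block (a point): Dark wooden gauge block fixed in the drawer, 70 (x) x 180 (y) x 60 mm high, axes as the chest's. Point: centre of its underside, 22 mm above the bench. Three upright blind bores, d 17 mm, 54 deep, open in its top at y = -55, 0, +55 mm, 70 mm behind the drawer front's inside; with the drawer fully out they are 81 mm out from its shut front. The drawer's rim is 46 mm above the block's top.
- straight_grip (a point): The gauge to draw, upright in any one of the bores: 160 g, steel shank d 16, 54 mm deep in the bore; plain straight wooden handle d 18, with a 26 mm collar 6 mm thick at its foot. Point: on the axis, mid-handle; seated, 28 mm above the block's top (88 above its origin), 17 mm under the handle's top; z up its axis. Its 6 mm dark band shows wholly once it is 24 mm up. It drops back if let go.
- ball_grip (a point): Another gauge, to be left seated: the same shank, a shorter handle with a ball knob 25 mm in diameter, its top 30 mm above the block. This point lies on its axis (just under the top of the knob), 28 mm above the block's top.
- mushroom_grip (a point): Another gauge, to be left seated: the same shank, a shorter handle with a wide flat mushroom knob 32 mm in diameter, its top 25 mm above the block. This point lies on its axis, 28 mm above the block's top.

How it is judged (in metres and radians):
On the way:
1. the drawer is out to its stop, with the gauges still seated (value of joint drawer above 0.16 m and z of straight_grip in the frame of block below 0.092 m), for 0.2 s.
At the end, for the whole second after the job is handed in: Drawer within 10 mm of its stop; the straight gauge held still by the fingers, drawn 23 to 39 mm up from its seat, upright within 0.06 rad in its bore and pressed against the bore by less than 15 N; the other two gauges within 5 mm of seated (value of joint drawer above 0.156 m and z of straight_grip in the frame of block between 0.111 and 0.127 m and angle between the z axis of straight_grip and the z axis of block, either way round below 0.06 rad and contact force between the fingers and straight above 2 N and contact force between straight and chest below 15 N and linear speed of straight below 0.01 m/s and z of each of ball_grip, mushroom_grip in the frame of block below 0.093 m); the arm keeps its last pose, push and grip.
It fails at once if the straight gauge is pulled nearly or wholly out of its bore (more than 48 mm) (z of straight_grip in the frame of block above 0.136 m).
It fails at once if the straight gauge is forced against its bore with more than 30 N (contact force between straight and chest above 30 N).
It fails at once if another gauge is lifted more than 10 mm (z of any of ball_grip, mushroom_grip in the frame of block above 0.098 m).
It fails at once if something else on the bench or chest is moved more than 30 mm (distance of any of saucer, top_toy, spindle, billet, mallet, brush, cup from where it was at the start of the episode above 0.03 m).
It also fails if it takes over 53 s, if anything falls off the work surface, if the arm or the gripper's body presses on something with over 40 N, if the wrist force passes 120 N, or if a joint passes its speed limit or range.

## Working session

There is one attempt and no reset: what is moved stays moved. The work goes in short steps, Python scripts to look and compute and a shell command to move; the robot and the scene stay as the last step left them, time stands still between calls to the robot, and variables do not carry over. Pictures are saved under pics/ and viewed, and the job is handed in when it is done.

```bash
ls; mkdir -p pics; python3 - <<'E'
from station import env
import cv2
print(env.sense(), env.grip_depth)
for n in ["side","top","wrist"]:
    f=env.grab_frame(n); cv2.imwrite(f"pics/{n}0.png",f["image"][:,:,::-1]); print(n,f["mtx"].tolist(),f["world_from_camera"].round(3).tolist())
E
```

```text
pics
{'time': 0.0, 'joint_pos': array([-1.22782617,  0.57651735,  0.02485129,  1.43790939, -0.0149751 ,
        1.12901056, -0.05651615]), 'qvel': array([-5.16056792e-04, -9.27100159e-05, -9.35369724e-05, -6.32913709e-05,
        7.97060457e-04, -7.30943497e-04,  1.23803401e-03]), 'joint_efforts': array([-6.18257309e-04, -7.65749002e+01,  2.25016080e+00, -2.85966682e+01,
        1.52321113e-02,  1.26393800e-02, -2.82202797e-05]), 'eef_pos': array([279.22172847, 614.03851785, 230.4522718 ]), 'tool_rot': array([ 2.11758318e-01,  9.77321710e-01, -8.21268909e-04, -1.20247675e-04]), 'wrist_force': array([ 0.87891056,  0.0757679 , -0.12615268]), 'torque': array([-2.53996210e-02, -7.09609974e-05,  6.13263092e-03]), 'finger_gap': 85.11315722203246} 18.700000000000003
side [[411.2836395496261, 0.0, 255.46731714556716], [0.0, 411.2836395496261, 192.17284115987374], [0.0, 0.0, 1.0]] [[1.0, -0.022, 0.013, 703.286], [-0.026, -0.922, 0.386, -211.373], [0.004, -0.387, -0.922, 715.573], [0.0, 0.0, 0.0, 1.0]]
top [[418.18210665194425, 0.0, 254.7095236491352], [0.0, 418.18210665194425, 190.49548801105036], [0.0, 0.0, 1.0]] [[0.01, -0.99, 0.14, 620.5], [-1.0, -0.012, -0.015, 56.866], [0.016, -0.14, -0.99, 731.094], [0.0, 0.0, 0.0, 1.0]]
wrist [[292.7283705278393, 0.0, 258.426926151812], [0.0, 292.7283705278393, 188.95578770775185], [0.0, 0.0, 1.0]] [[0.412, 0.87, 0.27, 208.83], [0.911, -0.393, -0.125, 647.299], [-0.003, 0.297, -0.955, 373.969], [0.0, 0.0, 0.0, 1.0]]
```

View pics/side0.png

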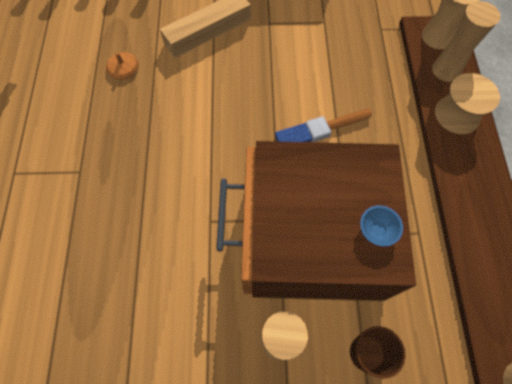

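View pics/top0.png

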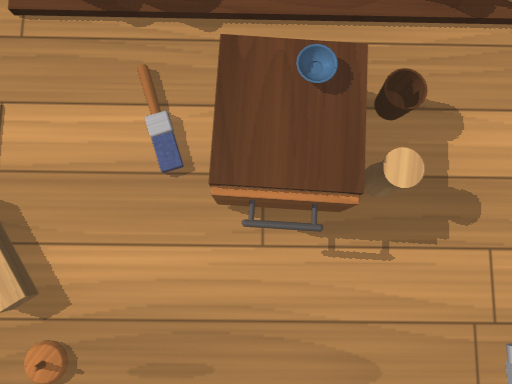

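View pics/wrist0.png

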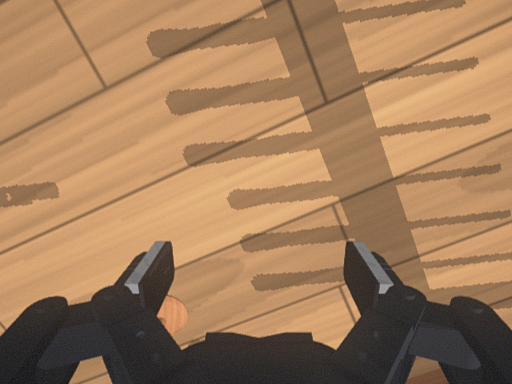

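Side: chest top corners about (255,142), (400,145), (413,286); handle bar from (223,181) to (220,249). Top: chest top corners (221,35), (368,43), (363,194), (210,186); handle bar from (245,223) to (321,228). A blue cup/saucer stands on the chest, with a brush, mallet, cup and billet around it.

```bash
cat > h.py <<'E'
import numpy as np
from station import env
def planept(f,uv,z):
    K=f["mtx"];T=f["world_from_camera"]
    d=T[:3,:3]@np.linalg.solve(K,[uv[0],uv[1],1.]);o=T[:3,3]
    return (o+d*(z-o[2])/d[2])
def proj(f,p):
    T=np.linalg.inv(f["world_from_camera"]);q=T[:3,:3]@np.asarray(p)+T[:3,3];q=f["mtx"]@q
    return q[:2]/q[2]
def tri(fs,uvs):
    A=np.zeros((3,3));b=np.zeros(3)
    for f,uv in zip(fs,uvs):
        d=f["world_from_camera"][:3,:3]@np.linalg.solve(f["mtx"],[uv[0],uv[1],1.]);d/=np.linalg.norm(d)
        M=np.eye(3)-np.outer(d,d);A+=M;b+=M@f["world_from_camera"][:3,3]
    return np.linalg.solve(A,b)
E
python3 - <<'E'
from h import *
from scipy.spatial.transform import Rotation as R
t=env.grab_frame("top");s=env.grab_frame("side")
np.set_printoptions(precision=1,suppress=True)
for uv in [(221,35),(368,43),(363,194),(210,186)]: print("top",planept(t,uv,150))
for uv in [(255,142),(399,145),(413,286),(252,283)]: print("side",planept(s,uv,150))
for uv in [(243,223),(322,228)]: print("h top",planept(t,uv,112))
for uv in [(223,180),(220,250)]: print("h side",planept(s,uv,112))
for uv in [(404,168)]: print("billet",planept(t,uv,0),planept(t,uv,80))
print("bil tri",tri([t,s],[(404,168),(285,336)]),"cup",tri([t,s],[(405,89),(379,350)]), "saucer",tri([t,s],[(317,63),(382,226)]))
print(R.from_quat(env.sense()["tool_rot"]).as_matrix())
E
```

```text
top [934.6 100.4 150. ]
top [ 926.1 -117.7  150. ]
top [ 699.8 -104.3  150. ]
top [708.5 111.  150. ]
side [712.9 111.  150. ]
side [938.6 100.3 150. ]
side [ 922.6 -118.2  150. ]
side [ 703.3 -108.7  150. ]
h top [659.6  64.4 112. ]
h top [653.5 -52.6 112. ]
h side [660.3  63.9 112. ]
h side [656.4 -51.4 112. ]
billet [ 768.2 -220.9    0. ] [ 752.  -190.5   80. ]
bil tri [ 746.  -176.5  115.9] cup [ 883.8 -196.8   81.5] saucer [885.4 -38.1 169. ]
[[-0.9  0.4 -0. ]
 [ 0.4  0.9 -0. ]
 [-0.  -0.  -1. ]]
```

```bash
cat >> h.py <<'E'
from scipy.spatial.transform import Rotation as R
YAW=-0.045
def go(p,yaw=YAW,cmdpos=None):
    # tool z down, tool y along chest +x
    s=env.sense();Rc=R.from_quat(s["tool_rot"])
    y=np.array([np.cos(yaw),np.sin(yaw),0]);z=np.array([0,0,-1.]);x=np.cross(y,z)
    Rt=R.from_matrix(np.c_[x,y,z])
    print("t",round(s["time"],2),"pos",s["eef_pos"].round(1),"gap",round(s["finger_gap"],1),"F",s["wrist_force"].round(1))
    print("shift",Rc.inv().apply(np.array(p)-s["eef_pos"]).round(1),"rot",(Rc.inv()*Rt).as_rotvec().round(4))
E
python3 -c "
from h import *
go([657.5,6,230])"
```

```text
t 0.25 pos [279.3 614.3 230.9] gap 85.3 F [ 0.1 -0.4  0.1]
shift [-596.  -397.2    1.2] rot [-7.000e-04  5.000e-04  1.189e+00]
```

```bash
python3 -m inch '[[[-596,-397,1],[0,0,1.189],30],[[-596,-397,1],[0,0,1.189],30],[[-596,-397,1],[0,0,1.189],30],[[-596,-397,1],[0,0,1.189],30],[[-596,-397,1],[0,0,1.189],30],[[-596,-397,1],[0,0,1.189],30],[[-596,-397,1],[0,0,1.189],30],[[-596,-397,1],[0,0,1.189],30]]'; python3 -c "
from h import *
go([657.5,6,230])"
```

```text
time: 1.25
eef_pos: [544.3, 188.4, 230.7]
tool_rot: [0.723, 0.691, 0.0, 0.0]
wrist_force: [0.7, 0.7, -0.1]
finger_gap: 30.1
t 1.25 pos [544.3 188.4 230.7] gap 30.1 F [ 0.7  0.7 -0.1]
shift [-177.1  121.4    0.7] rot [ 0.0003 -0.0002 -0.0004]
```

```bash
python3 -m inch '[[[-177,121,1],[0,0,0],30],[[-177,121,1],[0,0,0],30],[[-177,121,1],[0,0,0],30],[[-177,121,1],[0,0,0],30],[[-177,121,1],[0,0,0],30],[[-177,121,1],[0,0,0],30]]'; python3 -c "
from h import *
import cv2
go([657.5,6,93.3])
for n in ['wrist','side']:
  f=env.grab_frame(n);cv2.imwrite(f'pics/{n}1.png',f['image'][:,:,::-1])"
```

```text
time: 2.0
eef_pos: [656.0, 8.7, 229.3]
tool_rot: [0.723, 0.691, 0.0, -0.001]
wrist_force: [-0.9, 0.0, 0.9]
finger_gap: 30.1
t 2.0 pos [656.    8.7 229.3] gap 30.1 F [-0.9  0.   0.9]
shift [ -2.7   1.7 136. ] rot [-0.0007 -0.0008  0.0009]
```

View pics/wrist1.png

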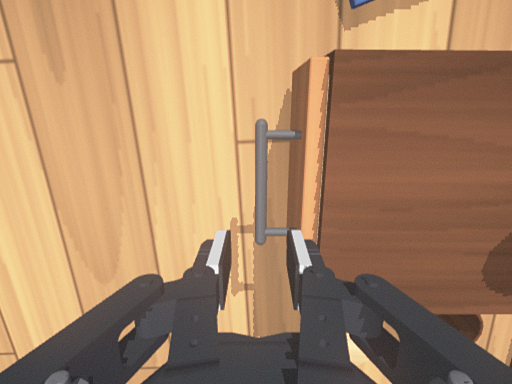

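View pics/side1.png

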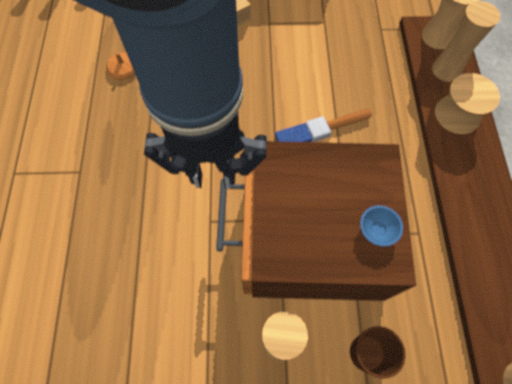

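Wrist: handle bar runs from (261,122) to (260,242), nearly parallel to the pads. Side: gripper above the bar.

```bash
python3 -c "
from h import *
f=env.grab_frame('wrist')
a,b=planept(f,(261.5,121),112),planept(f,(260.5,243),112)
print(a,b,(a+b)/2,np.arctan2(-(a-b)[0],(a-b)[1]))
m=(a+b)/2
go([657.7,8,93.3])"
```

```text
[659.50203022  67.25312458 112.        ] [654.01897265 -50.73298009 112.        ] [656.76050143   8.26007224 112.        ] -0.046438650776888746
t 2.15 pos [656.    9.3 229.7] gap 29.9 F [ 0.2 -0.2  0. ]
shift [ -1.3   1.8 136.4] rot [-0.0002 -0.0007  0.0021]
```

```bash
python3 -m inch '[[[0,1,50],[0,0,0.001],30],[[0,1,90],[0,0,0.001],30],[[0,1,115],[0,0,0.001],30],[[0,1,136],[0,0,0.001],30],[[0,1,136],[0,0,0.001],30]]' 20; python3 -c "
from h import *
go([657,8,93.3])"
```

```text
time: 2.78
eef_pos: [657.2, 8.9, 95.1]
tool_rot: [0.723, 0.691, 0.001, -0.0]
wrist_force: [-5.6, 1.4, 11.9]
finger_gap: 30.2
t 2.77 pos [657.2   8.9  95.1] gap 30.2 F [-5.6  1.4 11.9]
shift [-0.9 -0.1  1.8] rot [ 0.0007 -0.0012  0.0005]
```

```bash
python3 -m inch '[[[0,0,0],[0,0,0],30],[[0,0,0],[0,0,0],30]]' 20; python3 -c "
from h import *
import cv2
for n in ['wrist','side']:
  f=env.grab_frame(n);cv2.imwrite(f'pics/{n}2.png',f['image'][:,:,::-1])"
```

```text
time: 3.02
eef_pos: [657.2, 8.9, 95.1]
tool_rot: [0.723, 0.691, 0.001, -0.0]
wrist_force: [-5.7, 0.6, 11.9]
finger_gap: 30.2
```

View pics/wrist2.png

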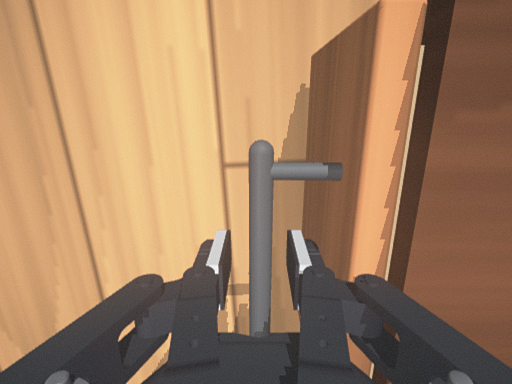

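Bar sits between the jaws (261, 140–330), but there is 12 N up: the gripper's outer linkage probably rests on the drawer front's top. I'll back up a bit and close.

```bash
python3 -m inch '[[[0,0,-8],[0,0,0],30],[[0,0,-8],[0,0,0],30],[[0,0,-8],[0,0,0],5],[[0,0,-8],[0,0,0],5],[[0,0,-8],[0,0,0],5],[[0,0,-8],[0,0,0],5],[[0,0,-8],[0,0,0],5]]' 30
```

```text
time: 4.0
eef_pos: [657.4, 7.9, 101.6]
tool_rot: [0.723, 0.691, 0.0, -0.0]
wrist_force: [0.9, 3.0, 2.4]
finger_gap: 9.7
```

```bash
python3 -m inch '[[[0,-10,0],[0,0,0],5],[[0,-30,0],[0,0,0],5],[[0,-55,0],[0,0,0],5],[[0,-80,0],[0,0,0],5],[[0,-105,0],[0,0,0],5],[[0,-130,0],[0,0,0],5],[[0,-148,0],[0,0,0],5],[[0,-158,0],[0,0,0],5]]'; python3 -m inch '[[[0,-4,0],[0,0,0],5],[[0,-8,0],[0,0,0],5],[[0,-9,0],[0,0,0],5],[[0,-9,0],[0,0,0],5]]'; python3 - <<'E'
from h import *
import cv2
for n in ['wrist','side','top']:
  f=env.grab_frame(n);cv2.imwrite(f'pics/{n}3.png',f['image'][:,:,::-1])
E
```

```text
time: 5.0
eef_pos: [497.9, 16.0, 101.5]
tool_rot: [0.723, 0.691, 0.0, -0.001]
wrist_force: [2.1, 4.7, -2.4]
finger_gap: 9.3
time: 5.5
eef_pos: [492.0, 16.2, 101.6]
tool_rot: [0.723, 0.691, 0.001, 0.001]
wrist_force: [7.0, 6.1, -8.8]
finger_gap: 9.7
```

View pics/side3.png

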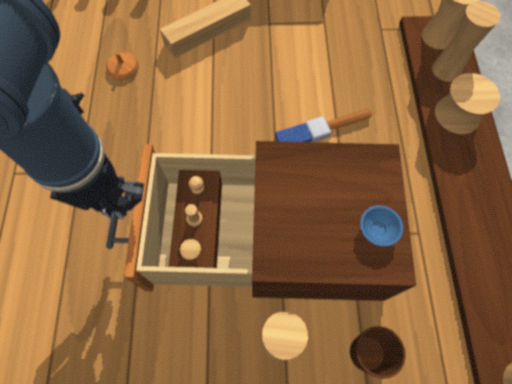

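View pics/top3.png

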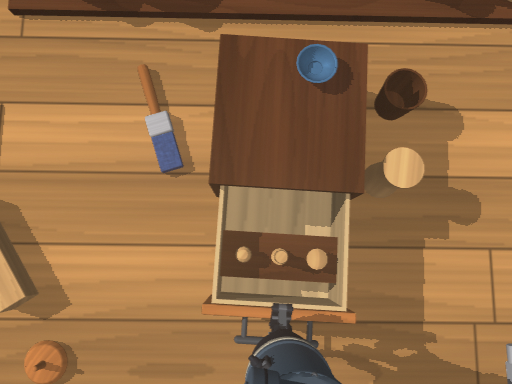

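The drawer is out and against its stop (force rising). Zooming on the gauges to identify them.

```bash
python3 - <<'E'
import cv2,numpy as np
a=cv2.imread('pics/side3.png')[155:275,150:250];b=cv2.imread('pics/top3.png')[220:290,215:345]
a=cv2.resize(a,None,fx=4,fy=4,interpolation=cv2.INTER_CUBIC);b=cv2.resize(b,(400,215),interpolation=cv2.INTER_CUBIC)
c=np.zeros((480,800,3),np.uint8);c[:,:400]=a;c[:215,400:]=b;cv2.imwrite('pics/zoom3.png',c)
E
```

```text
(no output)
```

View pics/zoom3.png

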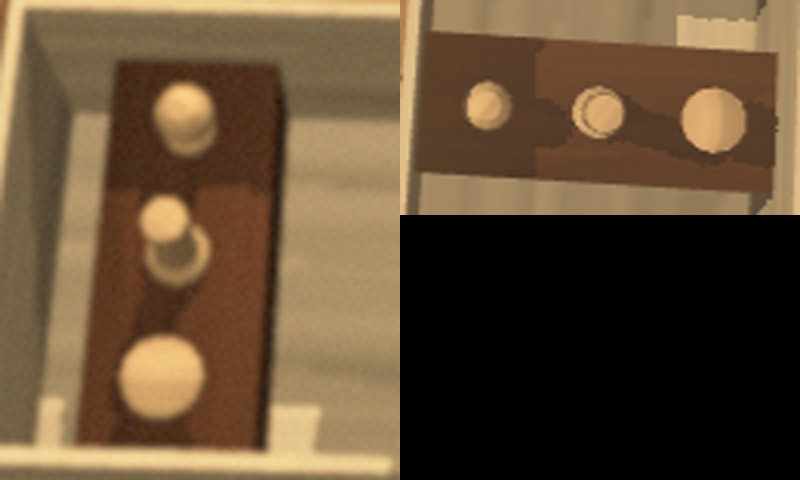

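Middle gauge is the straight one (thin top at side (191,209), top (281,256), with collar ring). Ball on +y, mushroom on −y. Measuring its axis, then releasing the handle.

```bash
python3 - <<'E'
from h import *
t=env.grab_frame("top");s=env.grab_frame("side")
a,b=(280.7,256.4),(190.8,209.3)
print(planept(t,a,127),planept(s,b,127),tri([t,s],[a,b]))
# collar centre (top z=88)
print(planept(t,(215+198*.325,220+112*.325),88),planept(s,(150+177/4,155+250/4),88))
for n,f in (("t",t),("s",s)): print(n,[proj(f,[611,10.1,z]).round(1) for z in (127,88)])
E
python3 -m inch '[[[0,0,0],[0,0,0],30],[[0,0,0],[0,0,0],30],[[0,0,0],[0,0,0],30],[[0,0,-30],[0,0,0],30],[[0,0,-80],[0,0,0],30],[[0,0,-110],[0,0,0],40],[[0,0,-110],[0,0,0],40]]'
python3 -c "
from h import *
go([611,10,210])"
```

```text
[611.54668338   9.74164937 127.        ] [612.57056268   9.2240699  127.        ] [611.91657394   9.73398894 125.33106537]
[610.94819663   8.75479533  88.        ] [612.61113965   9.60564383  88.        ]
t [array([280.4, 256.8]), array([278.5, 256.4])]
s [array([189.8, 208.8]), array([193.3, 217.2])]
time: 6.62
eef_pos: [491.5, 15.1, 213.6]
tool_rot: [0.723, 0.691, 0.002, 0.001]
wrist_force: [-1.0, 0.4, -1.1]
finger_gap: 39.7
t 6.62 pos [491.5  15.1 213.6] gap 39.7 F [-1.   0.4 -1.1]
shift [  0.5 119.6   4. ] rot [ 0.0039 -0.001  -0.0012]
```

```bash
python3 -m inch '[[[0.5,55,2],[0.002,0,-0.001],50],[[0.5,100,4],[0.002,0,-0.001],50],[[0.5,120.5,4],[0.002,0,-0.001],50],[[0.5,120.5,4],[0.002,0,-0.001],50],[[0.5,120.5,4],[0.002,0,-0.001],50]]'
python3 -c "
from h import *
import cv2
go([611.7,9.6,160])
f=env.grab_frame('wrist');cv2.imwrite('pics/wrist4.png',f['image'][:,:,::-1])
f=env.grab_frame('side');cv2.imwrite('pics/side4.png',f['image'][:,:,::-1])
"
```

```text
time: 7.25
eef_pos: [609.7, 10.0, 206.7]
tool_rot: [0.723, 0.691, -0.001, -0.001]
wrist_force: [0.7, -0.4, -0.2]
finger_gap: 50.2
t 7.25 pos [609.7  10.  206.7] gap 50.2 F [ 0.7 -0.4 -0.2]
shift [-0.3  2.2 46.7] rot [-0.0041  0.0002 -0.0004]
```

View pics/wrist4.png

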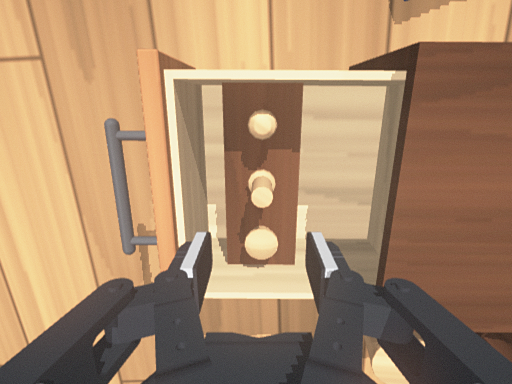

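View pics/side4.png

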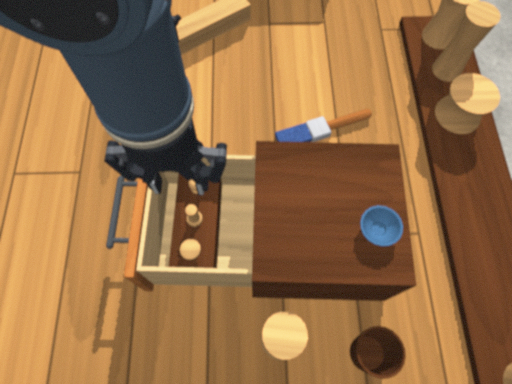

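Wrist: straight handle's top at (262,197), pads symmetric about column 262. Side: drawer still out.

```bash
python3 -c "
from h import *
f=env.grab_frame('wrist')
print(planept(f,(262,197.5),127),planept(f,(261.5,183),88))
go([612,9.6,140])
"
```

```text
[611.08015318  10.42644106 127.        ] [610.96494927  11.32408797  88.        ]
t 7.4 pos [610.1  10.3 207.6] gap 49.9 F [-0.2  0.5  0.3]
shift [-0.6  2.1 67.6] rot [-0.0025 -0.0003 -0.    ]
```

```bash
python3 -m inch '[[[-0.3,1.4,40],[-0.002,0,0],44],[[-0.3,1.4,75],[-0.002,0,0],44],[[-0.3,1.4,95],[-0.002,0,0],44],[[-0.3,1.4,105],[-0.002,0,0],44],[[-0.3,1.4,114],[-0.002,0,0],44],[[-0.3,1.4,114],[-0.002,0,0],44]]'
python3 -c "
from h import *
import cv2
go([611.5,10,93])
f=env.grab_frame('wrist');cv2.imwrite('pics/wrist5.png',f['image'][:,:,::-1])
f=env.grab_frame('side');cv2.imwrite('pics/side5.png',f['image'][:,:,::-1])
"
```

```text
time: 8.15
eef_pos: [612.1, 9.9, 93.7]
tool_rot: [0.723, 0.691, 0.0, -0.0]
wrist_force: [-0.1, -0.0, 0.2]
finger_gap: 43.9
t 8.15 pos [612.1   9.9  93.7] gap 43.9 F [-0.1 -0.   0.2]
shift [ 0.1 -0.6  0.7] rot [-0.     -0.0001  0.0001]
```

View pics/wrist5.png

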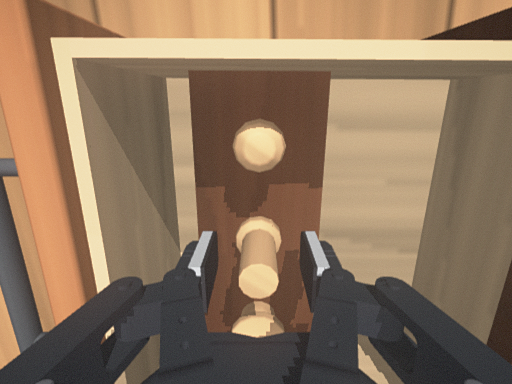

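View pics/side5.png

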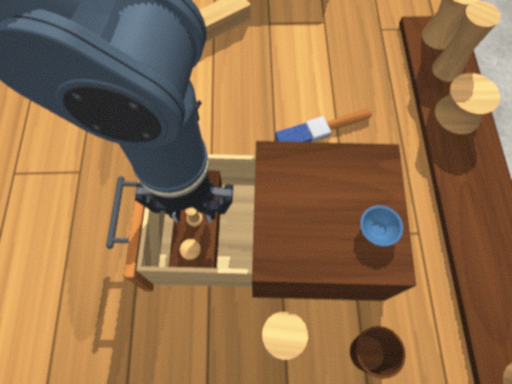

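```bash
python3 -c "
from h import *
f=env.grab_frame('wrist')
print(planept(f,(258.5,283),127),planept(f,(259,234),88), [proj(f,[611.5,10,z]) for z in (127,88)])
go([611.3,10.3,93.5])
"
```

```text
[611.05492162   9.33360219 127.        ] [611.56015149  13.96233759  88.        ] [array([259.44596729, 281.66173665]), array([259.19225694, 240.35017654])]
t 8.3 pos [612.5   9.8  94.3] gap 44.2 F [-0.7  0.5  0.3]
shift [ 0.4 -1.2  0.8] rot [ 0.0011 -0.0001  0.    ]
```

```bash
python3 -m inch '[[[0,-0.8,0.5],[0,0,0],44],[[0,-0.8,0.5],[0,0,0],30],[[0,-0.8,0.5],[0,0,0],24],[[0,-0.8,0.5],[0,0,0],20],[[0,-0.8,0.5],[0,0,0],20]]' 20
python3 -m inch '[[[0,0,0],[0,0,0],17],[[0,0,0],[0,0,0],15],[[0,0,0],[0,0,0],13],[[0,0,0],[0,0,0],12],[[0,0,0],[0,0,0],12]]' 20
python3 -c "
from h import *
import cv2
go([611.5,10,93])
f=env.grab_frame('wrist');cv2.imwrite('pics/wrist6.png',f['image'][:,:,::-1])
"
```

```text
time: 8.93
eef_pos: [611.3, 9.9, 93.1]
tool_rot: [0.723, 0.691, -0.0, 0.0]
wrist_force: [1.2, -0.4, -0.1]
finger_gap: 19.9
time: 9.55
eef_pos: [611.5, 9.9, 93.2]
tool_rot: [0.723, 0.691, 0.0, 0.0]
wrist_force: [1.5, 0.6, -0.5]
finger_gap: 17.2
t 9.55 pos [611.5   9.9  93.2] gap 17.2 F [ 1.5  0.6 -0.5]
shift [0.1 0.  0.2] rot [ 0.0003 -0.     -0.    ]
```

View pics/wrist6.png

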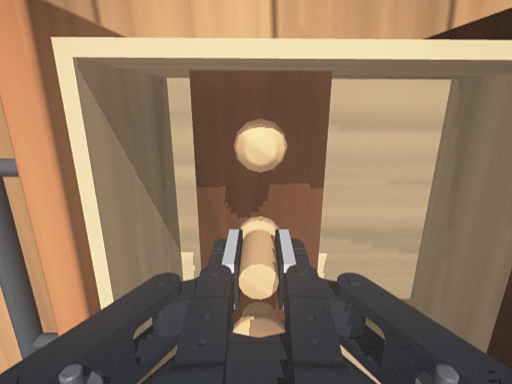

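Gripped: gap 17.2 mm on the 18 mm handle, side force small. Lift slowly.

```bash
python3 -m inch '[[[0,0,0],[0,0,0],12],[[0,0,-1],[0,0,0],12],[[0,0,-2.5],[0,0,0],12],[[0,0,-4],[0,0,0],12],[[0,0,-5.5],[0,0,0],12],[[0,0,-7],[0,0,0],12],[[0,0,-8],[0,0,0],12],[[0,0,-8],[0,0,0],12]]' 30
```

```text
time: 10.6
eef_pos: [611.3, 9.9, 101.2]
tool_rot: [0.723, 0.691, -0.0, -0.0]
wrist_force: [0.1, -0.1, -1.9]
finger_gap: 17.1
```

```bash
python3 -m inch '[[[0,0,-2],[0,0,0],12],[[0,0,-5],[0,0,0],12],[[0,0,-8],[0,0,0],12],[[0,0,-11],[0,0,0],12],[[0,0,-14],[0,0,0],12],[[0,0,-17],[0,0,0],12],[[0,0,-20],[0,0,0],12],[[0,0,-22.5],[0,0,0],12]]'
python3 -m inch '[[[0,0,0],[0,0,0],12],[[0,0,0],[0,0,0],12],[[0,0,0],[0,0,0],12],[[0,0,0],[0,0,0],12]]'
python3 -c "
from h import *
import cv2
go([611.5,10,123])
c=[]
for n in ['wrist','side','top']:
  f=env.grab_frame(n);im=f['image'][:,:,::-1];cv2.imwrite(f'pics/{n}7.png',im)
"
```

```text
time: 11.6
eef_pos: [611.3, 9.9, 123.8]
tool_rot: [0.723, 0.691, -0.0, -0.0]
wrist_force: [-1.4, -0.3, -1.8]
finger_gap: 17.2
time: 12.1
eef_pos: [611.2, 9.9, 123.5]
tool_rot: [0.723, 0.691, -0.0, -0.0]
wrist_force: [-0.3, -0.4, -1.5]
finger_gap: 17.0
t 12.1 pos [611.2   9.9 123.5] gap 17.0 F [-0.3 -0.4 -1.5]
shift [0.1 0.2 0.5] rot [-0.0002  0.      0.    ]
```

View pics/wrist7.png

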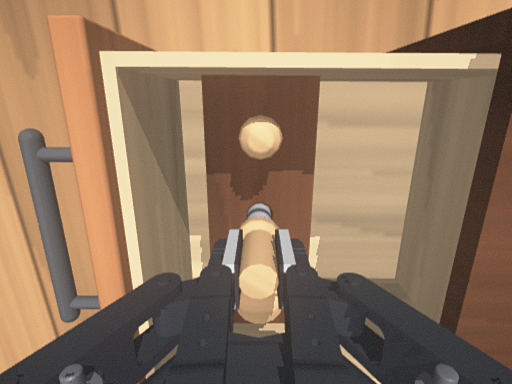

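View pics/side7.png

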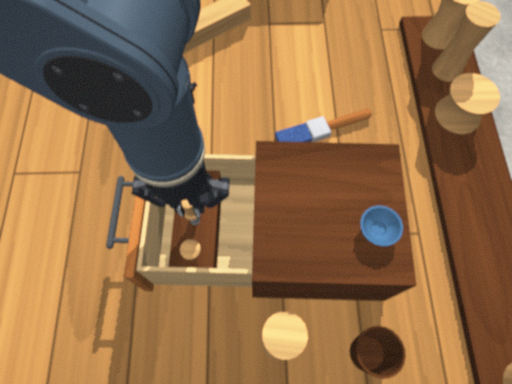

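View pics/top7.png

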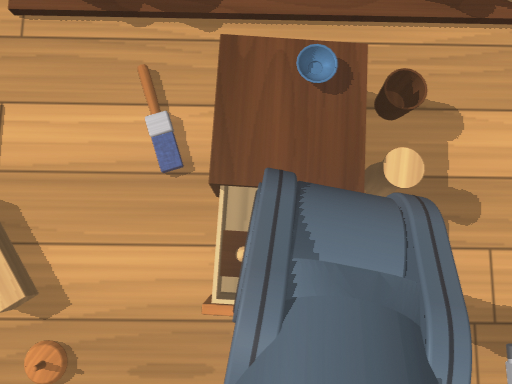

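```bash
python3 -c "
import cv2
a=cv2.imread('pics/wrist7.png')[190:310,200:320];cv2.imwrite('pics/z7.png',cv2.resize(a,(600,600),interpolation=cv2.INTER_CUBIC))
a=cv2.imread('pics/side3.png');b=cv2.imread('pics/side7.png')
print(abs(a.astype(int)-b)[255:290,125:250].mean(), abs(a.astype(int)-b)[300:380,300:450].mean())
"
```

```text
13.986057142857144 12.378444444444444
```

View pics/z7.png

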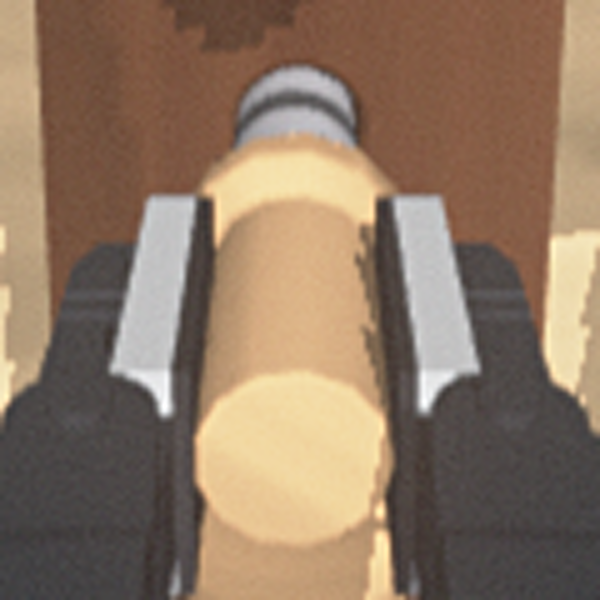

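The zoom shows the dark band (row ~105) with bright shank below it still in the bore. The drawer has not moved and the wrist force is small, so I'm handing in.

```bash
python3 -c "
from h import *
s=env.sense();print(s['eef_pos'],s['wrist_force'],s['finger_gap'],s['time'])
env.sign_off()"
```

```text
[611.29151207   9.86984544 123.5510838 ] [-0.49608926  1.06158259 -1.92527412] 17.31198727292719 12.25
the job is handed in; nothing more can be done
```

I pulled the drawer out to its stop, gripped the straight gauge (it was in the middle bore) and drew it straight up about 30 mm. I handed the job in at 12.25 s, still holding it.

**Last checks:**
- **Gauge:** the TCP rose from 93.2 to 123.6 mm with no visible slip in the grip. The whole dark band shows in the wrist picture, with bright shank below it going into the bore.
- **Forces:** the wrist reads little more than the gauge's weight (about 2 N down, 1 N or less sideways). The contact force against the bore itself can't be measured from here.
- **Drawer:** in the side and top pictures it is where the pull left it, against the stop.
- **Other gauges and bench items:** the other two gauges and the bench items I could see look undisturbed. The arm hid part of the top view at the end.

**One disagreement on the way:** on the first descent onto the drawer handle, the gripper met about 12 N from below, probably on the top of the drawer front. I backed off 8 mm and gripped the bar a little nearer the fingertips.

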